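# Hang the copy lamp on the boom so that its latch snaps shut

## Robot

A 6-joint arm with a two-finger parallel gripper is mounted at the origin on the work surface; the furniture and walls round the work are solid. World frame = base frame: x ahead of the robot, y to its left, z up, the work surface at z = 0. Lengths are in m, angles in rad, forces in N, time in s.
With the tool pointing down it reaches from about 0.325 to 0.85 m from the base axis. Payload 15.5 kg.
Tool frame: the origin (TCP) lies at the very end of the fingers, on their centre line; the grasp point (between the pads) lies 19 mm behind it; y points along the fingers, x is the direction in which the jaws open and shut, and the axes are right-handed (so a half turn about y gives the same grasp; the last joint's range is limited). The gripper opens to 91 mm and grips with 3 to 60 N. Pads are 32 mm wide; open, the fingers measure 118 mm over their backs; the gripper's body (76 mm by 178 mm) begins 60 mm behind the grasp point.
Start: joints at [-1.361, 0.494, 1.345, -0, 1.302, -0.096], TCP at [0.188, -0.596, 0.214] pointing down, gripper open.
Joint ranges: [-2.91, 2.91], [-0.82, 2.16], [0.22, 2.67], [-1.22, 4.37], [0.12, 2.79], [-3.08, 3.08]. Speed limits (rad/s): [1.89, 1.89, 2.57, 3.01, 3.01, 3.01].

## Interface

Orientations are given as [roll, pitch, yaw] about the fixed x, y, z axes, in that order (R = Rz(yaw) Ry(pitch) Rx(roll)).
In Python, from station import robot gives the robot as it stands.
- The arm moves only by the tool arm_command, never from a script. Its argument "steps" is one flat list of numbers, 6 for each row, row after row: the shift along the tool's x, y, z in cm, then the turn, a rotation vector about the tool's x, y, z in rad. A call has 1 to 12 rows; each row shifts and turns the pose as measured when the row begins, along the tool's axes as they then stand; what a row does not reach is not made up. A row lasts 1/8 s, in which the tool goes at most 62.5 mm and 10.7 degrees, less where a joint would pass 70% of its speed; a pose out of reach is approached as far as the arm can. A call with a gripper value outside its range is refused whole. "grip" is the opening, from 0 (shut) to 1 (fully open), set as the call begins (left out, the last holds). The fingers move at their own pace and stop on an object; the grip force is fixed at half the most. Time passes only in rows, so rows that do not move let the fingers close. It gives the time, the measured TCP pose, the force and the opening at its end, in the units of the state.
- robot.sense(): the state, without advancing time (a new reading comes with each control period).
- robot.get_image(name): name is "side" or "top"; returns a dict with "frame" (420x560x3 uint8, red, green, blue), "vertical_fov" (degrees; the focal length in pixels is half the picture's height over the tangent of half this angle, whatever the lens; pixels are square), "cx", "cy" (the principal point, pixels), "k1" (the pictures are not rectified: a ray, as slopes to the right and down, at radius r is drawn at 1 + k1 r^2 times it, then the intrinsics apply), "eye" and "orientation" of the camera in the world. Camera axes: x right, y down, z forward; pixel columns grow to the right and rows downward; lengths in m; the calibration is good to about 2 mm. A picture is of the moment at which its call begins. There is no depth.
- robot.job_done(): hands the job in, once; it reports no verdict.
The state is a dict: "time_s": time; "q": joint angles; "dq": joint speeds; "effort": joint torques, N m; "tool_pos": TCP position; "eef_rot": TCP orientation; "ft_force": force on the tool from outside, world axes, zero at the start; "ft_torque": the same for the moment, N m; "opening": finger opening in m.
Only numpy, scipy, OpenCV 4.12 (cv2) and the standard library are available. Lean on these libraries where they do the work, as an engineer would, in place of code of your own. Each camera call takes 0.05 s, during which the arm holds its last target. There are 200 camera calls.

## Task

Hang the black battery lamp on the boom of the copy stand beside the sketchbook: bring the open mouth of its hook over the cross pin in the boom's fork and press down firmly but not hard until the orange sprung latch has flipped shut under the pin (the boom's carriage slides down to its stop first). Then give the lamp a light upward tug to prove that the latch holds, lower it and let go so that it hangs upright and at rest in its hook, and leave the other things where they are.

Things in the scene. Friction and masses are not known exactly. Their poses are not given: they have to be found in the camera images.
- lamp: Loose black battery lamp standing on its flat face, 0.25 to 0.4 kg. Round head 66 mm wide, z 0 to 40. From it a 13 mm steel bar hook rises: shank at x=-15, bend over the top (inner ceiling z=106.5), point at x=+15 ending at z=69.5; the 17 mm mouth between them opens down, the gap below the point opens to +x. Origin: centre of the underside, z up.
- grip (a point): Where to hold the lamp: 140 mm above its underside, inside the flat black grip block on top of the hook (36 mm along lamp x, 14 mm thick along lamp y, from 119 to 157 mm above the underside). Axes as the lamp's.
- hook_seat (a point): Where the pin's centre sits when it is home in the hook's bend: on the lamp's axis, 100.5 mm above its underside. Axes as the lamp's.
- latch (a joint): Orange sprung latch across the hook's mouth, riveted to the shank. 0 = shut (how it starts), up to 0.85 rad folded in; it springs shut by itself and cannot swing outward. A pin coming up the mouth meets it 32 mm below hook_seat, folds it to about 0.55 rad, and is past it 4 mm short of hook_seat; a shut latch then carries the pin 13 mm below hook_seat. Takes some 10 to 14 N.
- boom: Metal boom on the fixed table stand, 20 mm tall. Its free end, a fork, points along its own -x; the column is on its +x side, 210 mm from the pin. It is springy, and its carriage is held on the column by friction only: under a push of about 9 N it slides down, by up to some 60 mm, to a stop ring. Not built for more than 18 N. Origin: its pivot beside the column.
- pin (a point): Centre of the level steel cross pin in the boom's fork, 12 mm thick, along y. Fork cheeks 24 mm apart inside, 20 mm tall, from 12 mm in front of the pin (-x) to the bridge 30 mm behind it (+x). x points to the column: the hook goes on with lamp x along pin x, so its shank enters between the cheeks from the free end. Axes as the boom's.
- water_cup: White plastic cup of rinse water, 72 mm wide, 87 mm tall. Origin: centre of its underside. To be left alone.
- sketchbook: Open sketchbook lying under the boom's end, 148 x 260 x 14 mm. Origin: centre of its underside. To be left alone.
- gouache_pot: Small round pot of gouache with a red band, 36 mm wide, 41 mm tall. Origin: centre of its underside. To be left alone.

How it is judged:
On the way, in this order (a step that is already met when the one before it is completed fails the run):
1. the lamp has been lifted clear of the table (height (world z) of lamp above 0.03 m and contact force between the fingers and lamp above 1 N), for 0.2 s.
2. the hook has been pushed down on the pin until the latch has flipped shut beneath it (z of pin in the frame of hook_seat above -0.006 m and distance between pin and hook_seat below 0.01 m and value of joint latch below 0.12 rad), for 0.2 s.
3. a light upward tug: the shut latch bears on the pin from below (z of pin in the frame of hook_seat between -0.02 and -0.007 m and contact force between lamp and boom above 1.5 N and value of joint latch below 0.12 rad), for 0.2 s.
At the end, for the whole second after the job is handed in: The pin sits home in the hook's bend (within 6 mm of hook_seat), the latch is shut under it (below 0.12 rad), the lamp hangs upright within 0.2 rad and at rest, let go (distance between pin and hook_seat below 0.006 m and value of joint latch below 0.12 rad and angle between lamp's own z axis and vertical below 0.2 rad and linear speed of lamp below 0.03 m/s); the robot touches nothing.
It fails at once if the lamp was forced against the boom with more than 18 N (contact force between lamp and boom above 18 N).
It fails at once if the cup, the sketchbook or the gouache pot was shifted by more than 20 mm (distance of any of water_cup, sketchbook, gouache_pot from where it was at the start of the episode above 0.02 m).
It also fails if it takes over 72 s, if anything falls off the work surface, if the arm or the gripper's body presses on something with over 40 N, if the wrist force passes 120 N, or if a joint passes its speed limit or range.

## Working session

There is one attempt and no reset: what is moved stays moved. The work goes in short steps, Python scripts to look and compute and a tool call to move; the robot and the scene stay as the last step left them, time stands still between calls to the robot, and variables do not carry over. Pictures are saved under pics/ and viewed, about 8 in all and at most 12, crops included, and the job is handed in when it is done.

Besides the shell and the picture viewer there is one more tool, called after "Call:" in YAML: its name, and indented under it one key for each argument. arm_command: Moves the arm, as the interface text tells. Its arguments: {"type":"object","properties":{"steps":{"type":"array","items":{"type":"number"}},"grip":{"type":"number"}},"required":["steps"]}

```bash
mkdir -p pics
cat > h.py <<'E'
import numpy as np, cv2
from scipy.spatial.transform import Rotation as R
from station import robot
def cam(n):
    d=robot.get_image(n); f=d["frame"].shape[0]/2/np.tan(np.radians(d["vertical_fov"])/2)
    d["K"]=np.array([[f,0,d["cx"]],[0,f,d["cy"]],[0,0,1]]); 
    d["Rm"]=R.from_euler("xyz",d["orientation"]).as_matrix(); d["eye"]=np.array(d["eye"]); return d
def ray(d,u,v):
    p=np.array([(u-d["cx"])/d["K"][0,0],(v-d["cy"])/d["K"][0,0]]); s=p.copy()
    for _ in range(20): s=p/(1+d["k1"]*(s@s))
    w=d["Rm"]@np.array([*s,1]); return w/np.linalg.norm(w)
def onz(d,u,v,z):
    w=ray(d,u,v); return d["eye"]+w*(z-d["eye"][2])/w[2]
def tri(d1,p1,d2,p2):
    a,b=ray(d1,*p1),ray(d2,*p2); t=np.linalg.lstsq(np.c_[a,-b],d2["eye"]-d1["eye"],rcond=None)[0]
    x,y=d1["eye"]+a*t[0],d2["eye"]+b*t[1]; return (x+y)/2,np.linalg.norm(x-y)
def proj(d,P):
    c=d["Rm"].T@(np.array(P)-d["eye"]); s=c[:2]/c[2]; s=s*(1+d["k1"]*(s@s)); return s*d["K"][0,0]+[d["cx"],d["cy"]]
def save(d,n,box=None,k=1):
    f=d["frame"][...,::-1]
    if box: f=f[box[1]:box[3],box[0]:box[2]]
    cv2.imwrite("pics/"+n,cv2.resize(f,None,fx=k,fy=k,interpolation=cv2.INTER_CUBIC))
E
python3 - <<'E'
from h import *
for n in("side","top"):
    d=cam(n); save(d,n+"0.png",k=1.4); print(n,d["eye"],d["orientation"],d["vertical_fov"],d["cx"],d["cy"],d["k1"],d["Rm"][:,2])
print(robot.sense())
E
```

```text
side [-0.07835757  1.01702508  0.69418931] [-1.99401521  0.0052767  -2.69861619] 45.71491848775481 285.9298022612226 218.02621595252708 -0.1543638932723877 [ 0.39277113 -0.82283846 -0.41069174]
top [ 0.35627877 -0.10438348  1.42715983] [-3.05950255  0.00584503 -1.54835192] 50.39305589478618 273.6706486200307 204.38716840263157 -0.13867394957824442 [ 0.08184655  0.00766409 -0.99661547]
{'time_s': 0.1, 'q': array([-1.36150523e+00,  4.94128477e-01,  1.34606729e+00, -1.08804758e-05,
        1.30249443e+00, -9.55005245e-02]), 'dq': array([ 0.00034947, -0.00112156, -0.00018664, -0.00013164, -0.00199034,
        0.00118676]), 'effort': array([ 1.27343887e-03, -8.80242276e+01, -3.82544410e+01,  7.07490253e-02,
        4.82746388e-02,  2.70782564e-06]), 'tool_pos': array([ 0.18748705, -0.59585871,  0.21339391]), 'eef_rot': array([-1.57070211e+00,  1.09354967e-03, -1.26600177e+00]), 'ft_force': array([-0.29931573,  0.34589803,  0.52197079]), 'ft_torque': array([ 0.03889233, -0.01063208, -0.01446482]), 'opening': 0.09091360979565595}
```

View pics/side0.png

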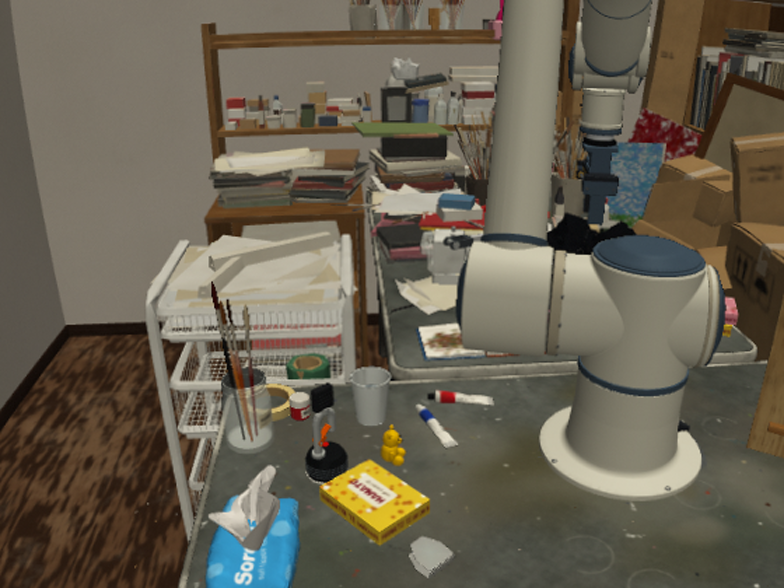

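View pics/top0.png

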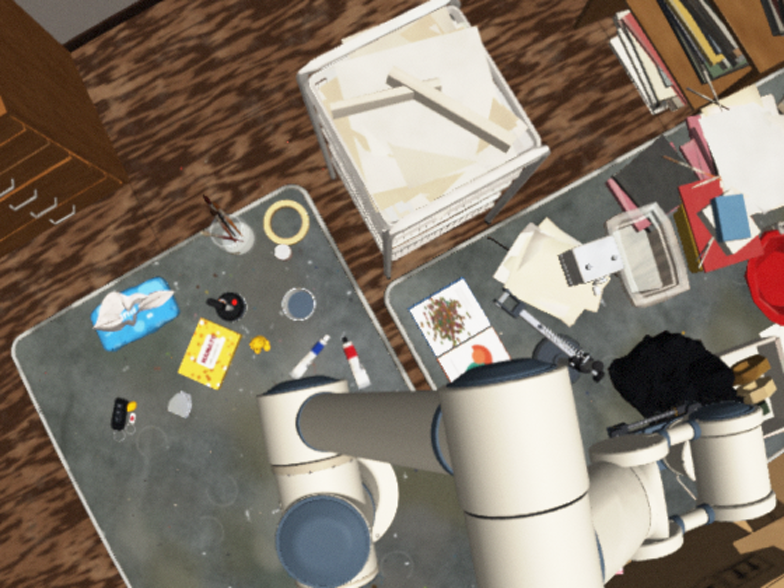

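Run:
```python
from h import *
s=cam("side");t=cam("top")
f=lambda d,x,y,w,h,k:cv2.resize(d["frame"][y:y+h,x:x+w,::-1],(w*k,h*k),interpolation=cv2.INTER_CUBIC)
a=np.hstack([f(s,205,265,80,60,5),f(t,140,195,80,60,5)]);b=np.hstack([f(t,340,195,100,75,4),f(s,290,150,100,75,4)])
cv2.imwrite("pics/c1.png",np.vstack([a,b]))
for n,u,v,z in(("lamp",164,218,.04),("cup",213,217,.087),("forkend",355,212,.25),("col",400,252,.25),("pot",202,180,.04)): print(n,onz(t,u,v,z))
```

```text
lamp [0.41972211 0.24985204 0.04      ]
cup [0.42415762 0.08802138 0.087     ]
forkend [ 0.43743595 -0.31143731  0.25      ]
col [ 0.33359392 -0.43327315  0.25      ]
pot [0.54225812 0.13359339 0.04      ]
```

View pics/c1.png

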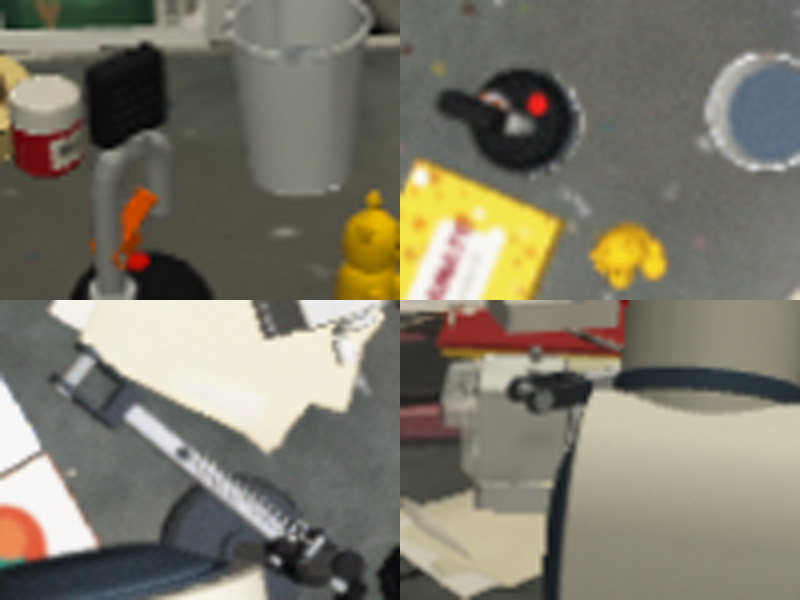

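Run:
```python
from h import *
s=cam("side");t=cam("top")
f=lambda d,x,y,w,h,k:cv2.resize(d["frame"][y:y+h,x:x+w,::-1],(w*k,h*k),interpolation=cv2.INTER_CUBIC)
a=np.hstack([f(s,212,270,40,50,10),f(t,145,198,40,50,10)])
cv2.imwrite("pics/c2.png",a[:, :])
print(onz(s,227.4,323,.04),onz(s,237.4,307.4,.0695))
m=(t["frame"].max(2)<45).astype(np.uint8);m[:,:]*=1
n,l,st,c=cv2.connectedComponentsWithStats(m[190:250,140:190]);print(st,c)
for r in m[203:235,146:180]:print(''.join('#' if x else '.' for x in r))
```

```text
[0.42356347 0.26675916 0.04      ] [0.41106993 0.24169945 0.0695    ]
[[   0    0   50   60 2746]
 [   8   19   26   20  254]] [[24.67880554 29.56372906]
 [22.56692913 28.81102362]]
..................................
..................................
..................................
..................................
..................................
..................................
................#####.............
.............##########...........
............#############.........
...........###############........
...............#####...###........
...#####........###.....###.......
..########.......##.....###.......
..##########.....##.....####......
...############.........####......
......#########........#####......
........#######......#######......
........#######......#######......
.........#####.......#######......
.........#######...########.......
.........##################.......
..........################........
...........###############........
............#############.........
.............##########...........
...............######.............
..................................
..................................
..................................
..................................
..................................
..................................
```

View pics/c2.png

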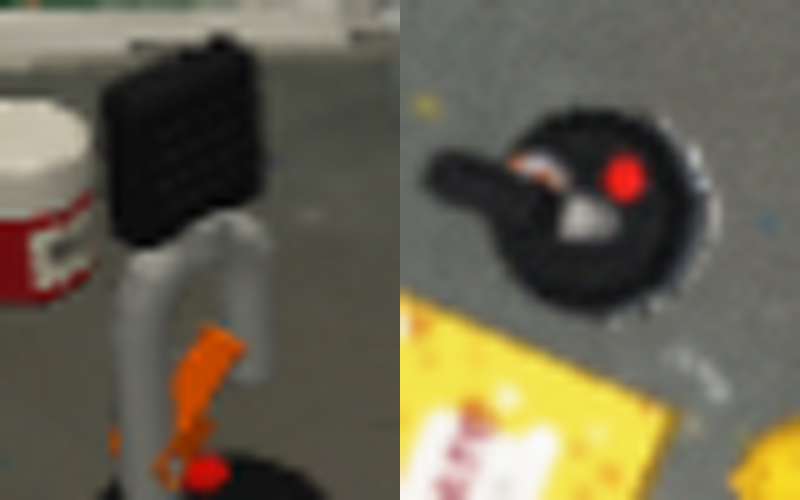

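Run:
```python
from h import *
s=cam("side");t=cam("top")
S=lambda x,y,z:print("S",x,y,onz(s,212+x/10-.5,270+y/10-.5,z)[:2])
T=lambda x,y,z:print("T",x,y,onz(t,145+(x-400)/10-.5,198+y/10-.5,z)[:2])
S(107,90,.157);S(225,38,.157);S(258,68,.157);S(140,110,.157);S(148,250,.119);S(118,235,.119);S(265,195,.119)
T(425,178,.157);T(440,150,.157);T(430,195,.157);T(595,205,.04);T(590,205,.04)
print(t["Rm"])
for n in (.4,.41,.42): pass
P=np.array([.419,.250,0]);
print(proj(s,P+[0,0,.157]),proj(s,P+[0,0,.04]),proj(t,P+[0,0,.157]))
```

```text
S 107 90 [0.42455012 0.27269081]
S 225 38 [0.41316526 0.24384443]
S 258 68 [0.40057885 0.25151839]
S 140 110 [0.41413138 0.27654936]
S 148 250 [0.41767429 0.27188882]
S 118 235 [0.42648949 0.26965678]
S 265 195 [0.40624032 0.24255369]
T 425 178 [0.42094618 0.27036909]
T 440 150 [0.42914612 0.26628722]
T 430 195 [0.41607084 0.26867437]
T 595 205 [0.41972211 0.24985204]
T 590 205 [0.41968324 0.25145264]
[[ 0.02244214 -0.99639224  0.08184655]
 [-0.99973106 -0.02188779  0.00766409]
 [-0.005845   -0.08199654 -0.99661547]]
[230.13045977 274.04254156] [233.09049535 319.47442097] [153.86005461 216.14329387]
```

```bash
cat >> h.py <<'E'
def to(P,yaw=None,q=None):
    "shift (cm, tool axes) and rotvec from present pose to tool-down pose"
    st=robot.sense() if q is None else q
    Rc=R.from_euler("xyz",st["eef_rot"]); Rt=R.from_euler("xyz",[-np.pi/2,0,np.radians(yaw)]) 
    print("from",np.round(st["tool_pos"],4),np.round(np.degrees(st["eef_rot"]),1),"shift cm",np.round(100*Rc.inv().apply(np.array(P)-st["tool_pos"]),2),"rv",np.round((Rc.inv()*Rt).as_rotvec(),3))
E
python3 - <<'E'
from h import *
s=cam("side");t=cam("top")
print(tri(t,(357.7,212.7),s,(322,172)))
to([.188,-.596,.42],-72.5);to([.50,-.30,.42],-72.5)
E
```

```text
(array([ 0.43991574, -0.32746091,  0.20000015]), np.float64(0.0017440476060075882))
from [ 0.1876 -0.5962  0.2139] [-90.    0.  -72.5] shift cm [ -0.   -20.61   0.05] rv [ 0.    -0.001 -0.   ]
from [ 0.1876 -0.5962  0.2139] [-90.    0.  -72.5] shift cm [-18.88 -20.61  38.69] rv [ 0.    -0.001 -0.   ]
```

Call:
arm_command:
  steps: [0, -5.2, 0, 0, 0, 0, 0, -5.2, 0, 0, 0, 0, 0, -5.2, 0, 0, 0, 0, 0, -5.2, 0, 0, 0, 0, -2.4, 0, 4.8, 0, 0, 0, -2.4, 0, 4.8, 0, 0, 0, -2.4, 0, 4.8, 0, 0, 0, -2.4, 0, 4.8, 0, 0, 0, -2.4, 0, 4.8, 0, 0, 0, -2.4, 0, 4.8, 0, 0, 0, -2.4, 0, 4.8, 0, 0, 0, -2.4, 0, 4.8, 0, 0, 0]

```text
time_s: 2.0
tool_pos: [0.5031, -0.2911, 0.4293]
eef_rot: [-1.57, -0.001, -1.272]
ft_force: [-0.3, -0.2, -0.9]
opening: 0.0913
```

Run:
```python
from h import *
to([.55,.10,.42],-23);to([.416,.2535,.30],-23)
```

```text
from [ 0.5031 -0.2911  0.4293] [-89.9  -0.1 -72.9] shift cm [-36.     0.9   15.99] rv [-0.001 -0.871  0.002]
from [ 0.5031 -0.2911  0.4293] [-89.9  -0.1 -72.9] shift cm [-54.63  12.87   7.68] rv [-0.001 -0.871  0.002]
```

Call:
arm_command:
  steps: [-5.1, 0, 2.3, 0, 0, 0, -5.1, 0, 2.3, 0, 0, 0, -5.1, 0, 2.3, 0, 0, 0, -5.1, 0, 2.3, 0, 0, 0, -5.1, 0, 2.3, 0, 0, 0, -5.1, 0, 2.3, 0, 0, 0, -5.1, 0, 2.3, 0, 0, 0, 0, 0, 0, 0, -0.174, 0, 0, 0, 0, 0, -0.174, 0, 0, 0, 0, 0, -0.174, 0, 0, 0, 0, 0, -0.174, 0, 0, 0, 0, 0, -0.174, 0]

```text
time_s: 3.5
tool_pos: [0.5531, 0.1149, 0.4282]
eef_rot: [-1.57, -0.001, -0.371]
ft_force: [0.6, -0.0, 0.1]
opening: 0.0911
```

Run:
```python
from h import *
to([.416,.2535,.23],-23)
```

```text
from [0.5531 0.1149 0.4282] [-90.   -0.1 -21.3] shift cm [-17.83  19.8    7.93] rv [-0.001  0.03   0.001]
```

Call:
arm_command:
  steps: [-3.0, 3.3, 1.3, 0, 0.03, 0, -3.0, 3.3, 1.3, 0, 0, 0, -3.0, 3.3, 1.3, 0, 0, 0, -3.0, 3.3, 1.3, 0, 0, 0, -3.0, 3.3, 1.3, 0, 0, 0, -3.0, 3.3, 1.3, 0, 0, 0, 0, 0, 0, 0, 0, 0]

```text
time_s: 4.38
tool_pos: [0.4134, 0.2592, 0.2244]
eef_rot: [-1.569, -0.004, -0.399]
ft_force: [-0.3, -0.3, 1.0]
opening: 0.0911
```

Run:
```python
from h import *
to([.416,.2535,.123],-23)
s=cam("side");t=cam("top")
f=lambda d,x,y,w,h,k:cv2.resize(d["frame"][y:y+h,x:x+w,::-1],(w*k,h*k),interpolation=cv2.INTER_CUBIC)
a=np.hstack([f(s,185,215,80,90,5),f(t,120,185,80,90,5)]);b=np.hstack([f(t,345,198,50,18,8),f(s,300,160,50,18,8)])
cv2.imwrite("pics/c3.png",np.vstack([a,b]));np.savez("pics/c3.npz",s=s["frame"],t=t["frame"])
```

```text
from [0.4134 0.2592 0.2244] [-89.9  -0.2 -22.9] shift cm [ 0.42 10.15 -0.45] rv [-0.002  0.002  0.004]
```

View pics/c3.png

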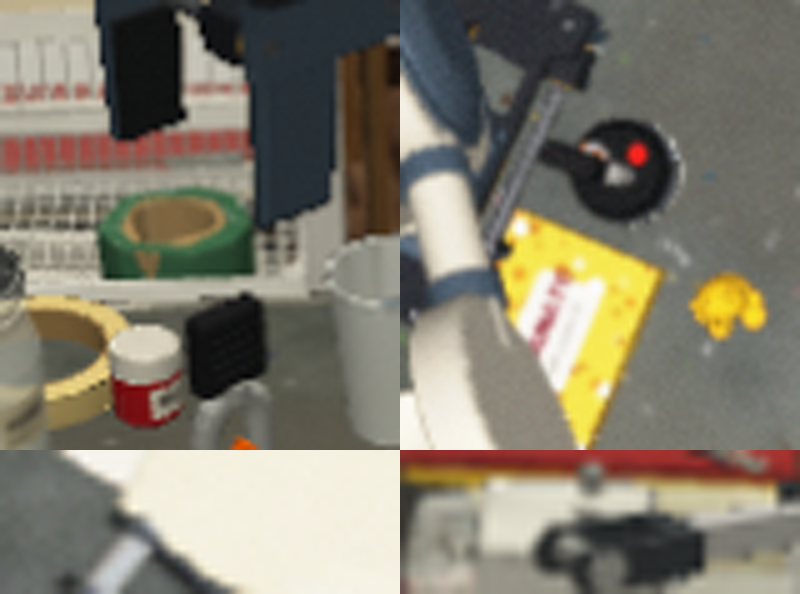

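Call:
arm_command:
  steps: [0.15, 3.4, -0.15, 0, 0, 0, 0.15, 3.4, -0.1, 0, 0, 0, 0.1, 3.4, -0.1, 0, 0, 0, 0, 0, 0, 0, 0, 0]

```text
time_s: 4.97
tool_pos: [0.4272, 0.2538, 0.1273]
eef_rot: [-1.558, -0.016, -0.404]
ft_force: [0.3, 0.2, 0.7]
opening: 0.0908
```

Run:
```python
from h import *
to([.4165,.2545,.122],-23)
t=cam("top");s=cam("side")
f=lambda d,x,y,w,h,k:cv2.resize(d["frame"][y:y+h,x:x+w,::-1],(w*k,h*k),interpolation=cv2.INTER_CUBIC)
cv2.imwrite("pics/c4.png",np.hstack([f(s,195,240,80,80,5),f(t,120,180,80,80,5)]))
```

```text
from [0.4272 0.2538 0.1273] [-89.3  -0.9 -23.1] shift cm [-1.02  0.51 -0.36] rv [-0.013 -0.002  0.016]
```

View pics/c4.png

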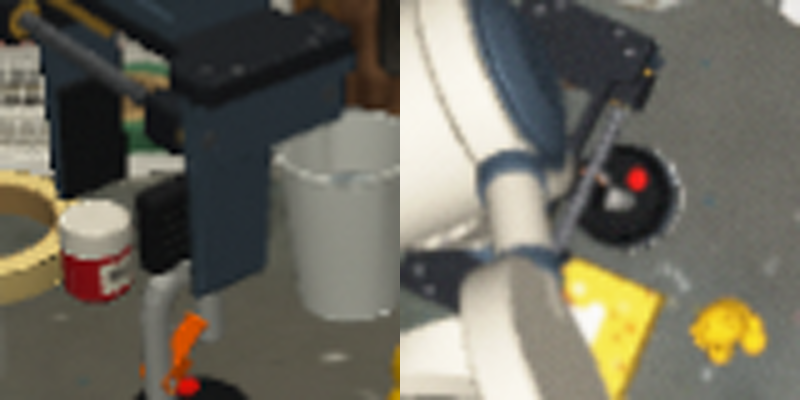

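Call:
arm_command:
  steps: [-1.0, 0.5, -0.3, -0.013, 0, 0.016, 0, 0, 0, 0, 0, 0, 0, 0, 0, 0, 0, 0]

```text
time_s: 5.45
tool_pos: [0.4191, 0.2566, 0.1269]
eef_rot: [-1.565, -0.005, -0.403]
ft_force: [0.4, 1.0, 0.5]
opening: 0.0909
```

Run:
```python
from h import *
to([.4165,.2545,.122],-23)
```

```text
from [0.4191 0.2566 0.1269] [-89.7  -0.3 -23.1] shift cm [-0.16  0.49 -0.3 ] rv [-0.006 -0.002  0.005]
```

Call:
arm_command:
  steps: [-0.2, 0.6, -0.3, -0.006, 0, 0.005, 0, 0.4, -0.2, 0, 0, 0]

```text
time_s: 5.7
tool_pos: [0.4154, 0.2529, 0.1169]
eef_rot: [-1.571, -0.0, -0.403]
ft_force: [0.4, -0.4, -0.1]
opening: 0.0914
```

Call:
arm_command:
  steps: [0, 0, 0, 0, 0, 0, 0, 0, 0, 0, 0, 0, 0, 0, 0, 0, 0, 0, 0, 0, 0, 0, 0, 0, 0, 0, 0, 0, 0, 0]
  grip: 0

```text
time_s: 6.32
tool_pos: [0.4153, 0.2526, 0.1165]
eef_rot: [-1.571, 0.0, -0.403]
ft_force: [-0.2, 0.0, -0.5]
opening: 0.0441
```

Run:
```python
from h import *
to([.4165,.2545,.122],-23)
t=cam("top");s=cam("side")
f=lambda d,x,y,w,h,k:cv2.resize(d["frame"][y:y+h,x:x+w,::-1],(w*k,h*k),interpolation=cv2.INTER_CUBIC)
cv2.imwrite("pics/c5.png",np.hstack([f(s,195,250,70,80,5),f(t,130,185,70,80,5)]))
```

```text
from [0.4153 0.2526 0.1165] [-90.    0.  -23.1] shift cm [ 0.04 -0.55  0.22] rv [ 0.    -0.002 -0.   ]
```

View pics/c5.png

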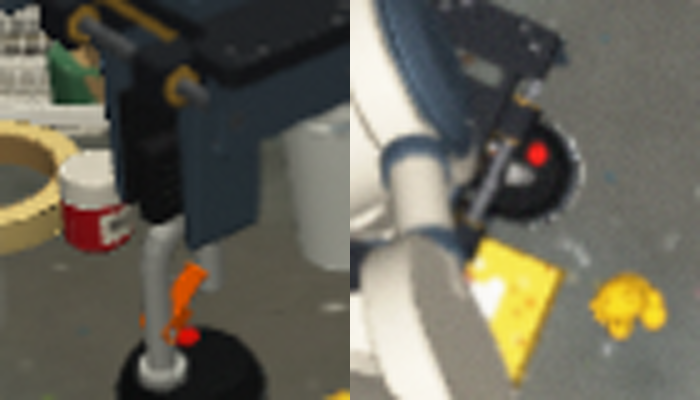

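Call:
arm_command:
  steps: [0, -0.6, 0.3, 0, 0, 0, 0, 0, 0, 0, 0, 0, 0, 0, 0, 0, 0, 0, 0, 0, 0, 0, 0, 0, 0, 0, 0, 0, 0, 0, 0, 0, 0, 0, 0, 0]
  grip: 0

```text
time_s: 7.18
tool_pos: [0.4165, 0.2557, 0.1229]
eef_rot: [-1.571, 0.0, -0.403]
ft_force: [-0.3, 0.4, 0.1]
opening: 0.0137
```

Run:
```python
from h import *
t=cam("top");s=cam("side")
f=lambda d,x,y,w,h,k:cv2.resize(d["frame"][y:y+h,x:x+w,::-1],(w*k,h*k),interpolation=cv2.INTER_CUBIC)
cv2.imwrite("pics/c6.png",np.hstack([f(s,195,250,70,80,5),f(t,130,185,70,80,5)]))
```

Call:
arm_command:
  steps: [0, -3.0, 0, 0, 0, 0, 0, -4, 0, 0, 0, 0, 0, -4, 0, 0, 0, 0, 0, -4, 0, 0, 0, 0, 0, -4, 0, 0, 0, 0, 0, -4, 0, 0, 0, 0, 0, -4, 0, 0, 0, 0, 0, 0, 0, 0, 0, 0, 0, 0, 0, 0, 0, 0]

```text
time_s: 8.4
tool_pos: [0.4145, 0.2545, 0.3986]
eef_rot: [-1.577, 0.005, -0.404]
ft_force: [-0.4, -0.5, -4.1]
opening: 0.0136
```

Run:
```python
from h import *
a=cv2.imread("pics/top0.png");b=np.load("pics/c3.npz")["s"][...,::-1]
A=cv2.resize(a,None,fx=1/1.4,fy=1/1.4)  # check size
x0,y0=int(345*1.4),int(200*1.4)
cv2.imwrite("pics/c7.png",np.hstack([cv2.resize(a[y0:y0+56,x0:x0+56],(400,400),interpolation=cv2.INTER_CUBIC),cv2.resize(b[158:188,305:335],(400,400),interpolation=cv2.INTER_CUBIC)]))
t=cam("top");p=onz(t,372,223.25,.205);q=onz(t,408.25,250.75,.205);print(p,q,np.degrees(np.arctan2(*(q-p)[1::-1])))
to([.55,.10,.40],-40);to([.504,-.251,.40],-40);print(robot.sense()["ft_force"])
```

```text
[ 0.41048774 -0.36687529  0.205     ] [ 0.33648463 -0.46909627  0.205     ] -125.90274243202907
from [0.4145 0.2545 0.3986] [-90.3   0.3 -23.1] shift cm [18.53 -0.18 -8.9 ] rv [ 0.007  0.295 -0.004]
from [0.4145 0.2545 0.3986] [-90.3   0.3 -23.1] shift cm [ 2.808e+01 -2.000e-02 -4.298e+01] rv [ 0.007  0.295 -0.004]
[-0.32694922  0.80739834 -2.62999859]
```

View pics/c7.png

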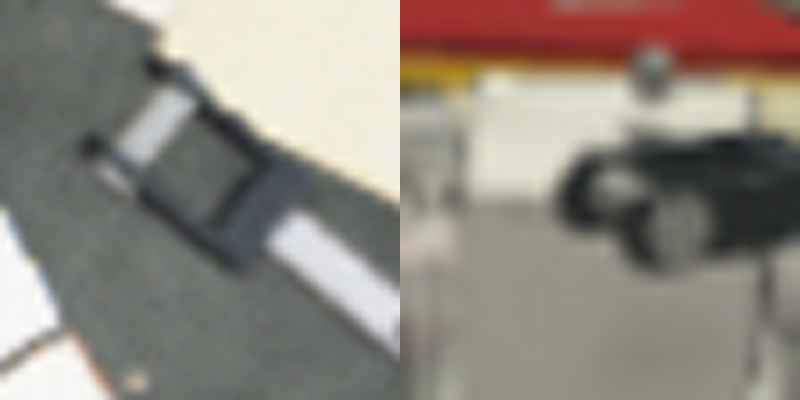

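Run:
```python
from h import *
s=cam("side");t=cam("top")
T=lambda x,y:(345+x/10-.5,200+y/10-.5)
e,g=tri(t,T(117,176),s,(325.35,174.9));print("end",e,g)
for z in(.19,.2,.21): print(z,onz(t,*T(159,127),z), onz(t,*T(117,176),z))
z=e[2]
a,b=onz(t,*T(165,65),z),onz(t,*T(270,150),z);print(np.degrees(np.arctan2(*(b-a)[1::-1])))
a,b=onz(t,*T(95,150),z),onz(t,*T(240,262),z);print(np.degrees(np.arctan2(*(b-a)[1::-1])))
a,b=onz(t,*T(117,176),z),onz(t,*T(183,98),z);print(np.degrees(np.arctan2(*(b-a)[1::-1])))
```

```text
end [ 0.42788278 -0.32463068  0.19333987] 0.001426999983536383
0.19 [ 0.44133496 -0.33718269  0.19      ] [ 0.42740871 -0.3254834   0.19      ]
0.2 [ 0.44064745 -0.33530097  0.2       ] [ 0.42683376 -0.32369624  0.2       ]
0.21 [ 0.43995994 -0.33341924  0.21      ] [ 0.42625882 -0.32190909  0.21      ]
-127.87218220672729
-126.53255244569067
-39.683142488364346
```

Call:
arm_command:
  steps: [4.6, 0, -2.2, 0, 0, 0, 4.6, 0, -2.2, 0, 0, 0, 4.6, 0, -2.2, 0, 0, 0, 4.6, 0, -2.2, 0, 0, 0, 2.0, 0, -5.0, 0, 0, 0, 2.0, 0, -5.0, 0, 0, 0, 2.0, 0, -5.0, 0, 0, 0, 2.0, 0, -5.0, 0, 0, 0, 1.2, 0, -5.0, 0, 0, 0, 0, 0, 0, 0, 0.15, 0, 0, 0, 0, 0, 0.15, 0, 0, 0, 0, 0, 0, 0]

```text
time_s: 10.05
tool_pos: [0.5368, -0.1788, 0.3851]
eef_rot: [-1.589, 0.021, -0.708]
ft_force: [0.6, 0.1, -2.7]
opening: 0.0135
```

Run:
```python
from h import *
to([.514,-.241,.2605],-37.5)
```

```text
from [ 0.5368 -0.1788  0.3851] [-91.    1.2 -40.6] shift cm [ 2.58 12.52 -5.98] rv [ 0.017 -0.054 -0.022]
```

Call:
arm_command:
  steps: [0.6, 3.1, -1.5, 0.017, -0.054, -0.022, 0.6, 3.1, -1.5, 0, 0, 0, 0.6, 3.1, -1.5, 0, 0, 0, 0.6, 3.1, -1.5, 0, 0, 0, 0, 0, 0, 0, 0, 0, 0, 0, 0, 0, 0, 0]

```text
time_s: 10.8
tool_pos: [0.5178, -0.2403, 0.2565]
eef_rot: [-1.57, 0.001, -0.627]
ft_force: [0.6, 0.2, -2.0]
opening: 0.0138
```

Run:
```python
from h import *
to([.514,-.241,.2605],-37.5)
t=cam("top");s=cam("side")
np.savez("pics/c8.npz",s=s["frame"],t=t["frame"])
P=robot.sense()["tool_pos"]; print(proj(s,P),proj(t,P),proj(s,[.441,-.336,.194]))
f=lambda d,x,y,w,h,k:cv2.resize(d["frame"][y:y+h,x:x+w,::-1],(w*k,h*k),interpolation=cv2.INTER_CUBIC)
cv2.imwrite("pics/c8.png",np.hstack([f(s,275,130,66,90,6),f(t,320,165,66,90,6)]))
```

```text
from [ 0.5178 -0.2403  0.2565] [-90.    0.1 -35.9] shift cm [-0.27 -0.4  -0.28] rv [-0.001  0.027 -0.001]
[286.79144122 158.79374352] [328.94014843 180.93147129] [322.9363513  172.98880879]
```

View pics/c8.png

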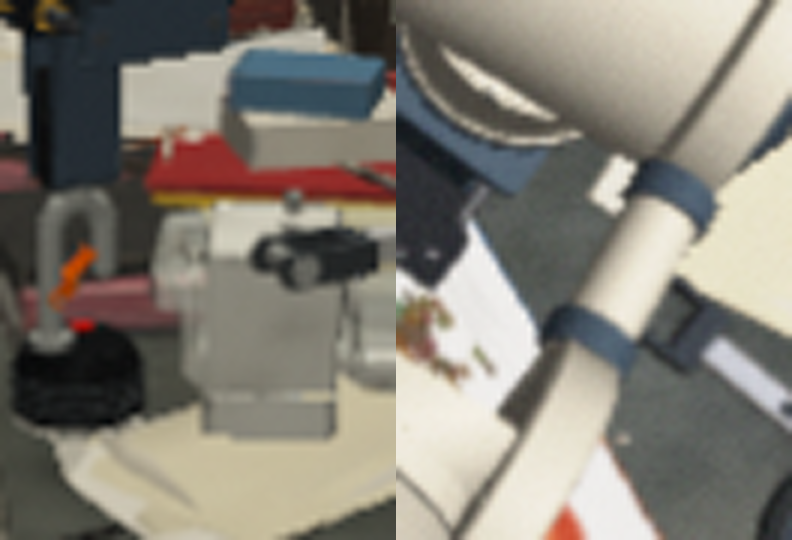

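Run:
```python
from h import *
s=cam("side");st=robot.sense();P=st["tool_pos"];y=st["eef_rot"][2]-np.pi/2
u=np.array([np.cos(y),np.sin(y),0]);B=P-[0,0,.1229]
def q(n,p): print(n,np.round((proj(s,p)+.5-[275,130])*6,0))
q("tip",B+u*.015+[0,0,.0695]);q("shank base",B-u*.015+[0,0,.042]);q("shank90",B-u*.015+[0,0,.09]);q("apex",B+[0,0,.1195])
q("head c top",B+[0,0,.04]);q("head c",B+[0,0,.02])
r=s["Rm"][:,0]*[1,1,0]*.033;q("headL",B-r+[0,0,.02]);q("headR",B+r+[0,0,.02]);q("10mm u",B+u*.01+[0,0,.04]);
q("red",B+[0,0,.04]);q("pin",[.441,-.336,.194]);q("seat",B+[0,0,.1005])
v=np.array([-u[1],u[0],0]);q("pinend",np.array([.441,-.336,.194])-v*.02);q("pinend2",np.array([.441,-.336,.194])+v*.02)
```

```text
tip [101. 274.]
shank base [ 48. 337.]
shank90 [ 47. 245.]
apex [ 74. 182.]
head c top [ 74. 335.]
head c [ 75. 373.]
headL [  9. 373.]
headR [141. 373.]
10mm u [ 92. 332.]
red [ 74. 335.]
pin [291. 261.]
seat [ 74. 219.]
pinend [312. 272.]
pinend2 [270. 250.]
```

Run:
```python
from h import *
to([.479,-.2872,.260],-37.5)
```

```text
from [ 0.518  -0.2403  0.2568] [-90.   0. -36.] shift cm [-0.4  -0.33 -6.08] rv [-0.001  0.026 -0.001]
```

Call:
arm_command:
  steps: [-0.1, -0.1, -1.5, 0, 0.026, 0, -0.1, -0.1, -1.5, 0, 0, 0, -0.1, -0.1, -1.5, 0, 0, 0, 0, -0.1, -1.5, 0, 0, 0, 0, 0, 0, 0, 0, 0, 0, 0, 0, 0, 0, 0]

```text
time_s: 11.7
tool_pos: [0.4768, -0.2901, 0.2629]
eef_rot: [-1.57, -0.002, -0.655]
ft_force: [-0.2, -0.1, -2.7]
opening: 0.0139
```

Run:
```python
from h import *
to([.479,-.2872,.260],-37.5);to([.4424,-.3348,.260],-37.5)
```

```text
from [ 0.4768 -0.2901  0.2629] [-90.   -0.1 -37.5] shift cm [-0.01  0.29  0.37] rv [-0.001 -0.001  0.002]
from [ 0.4768 -0.2901  0.2629] [-90.   -0.1 -37.5] shift cm [-0.01  0.29 -5.64] rv [-0.001 -0.001  0.002]
```

Lateral is on line; go in gently and watch the force.

Call:
arm_command:
  steps: [0, 0.15, -1.0, 0, 0, 0, 0, 0.15, -1.0, 0, 0, 0, 0, 0, -0.8, 0, 0, 0, 0, 0, 0, 0, 0, 0]

```text
time_s: 12.2
tool_pos: [0.4587, -0.3136, 0.2593]
eef_rot: [-1.57, -0.002, -0.654]
ft_force: [1.1, 0.6, -2.3]
opening: 0.0139
```

Run:
```python
from h import *
to([.4424,-.3348,.260],-37.5)
s=cam("side");t=cam("top")
f=lambda d,x,y,w,h,k:cv2.resize(d["frame"][y:y+h,x:x+w,::-1],(w*k,h*k),interpolation=cv2.INTER_CUBIC)
cv2.imwrite("pics/c9.png",np.hstack([f(s,290,140,50,60,8),f(t,340,180,50,60,8)]))
```

```text
from [ 0.4587 -0.3136  0.2593] [-90.   -0.1 -37.5] shift cm [-0.   -0.07 -2.67] rv [-0.001  0.     0.002]
```

View pics/c9.png

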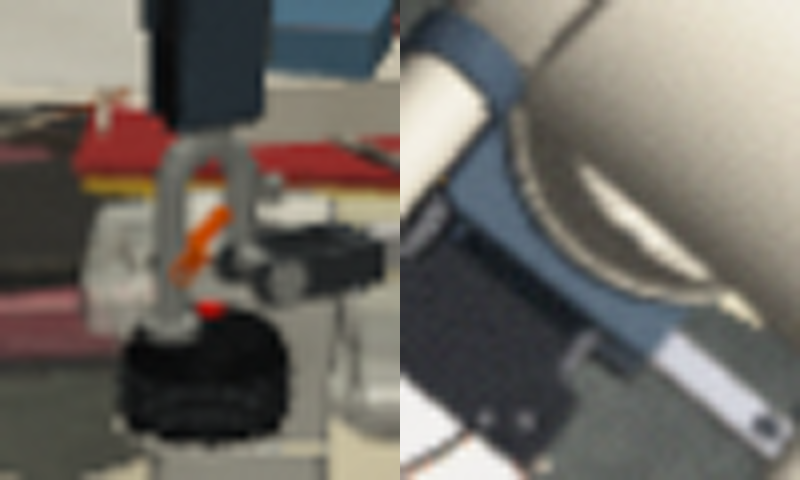

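Run:
```python
from h import *
s=cam("side");c3=np.load("pics/c3.npz")["s"]
for f in(c3,s["frame"]):
    g=f.mean(2).astype(int);print("cols 308-335");[print(v,*["%3d"%x for x in g[v,308:336]]) for v in range(163,184)]
st=robot.sense();P=st["tool_pos"];y=st["eef_rot"][2]-np.pi/2
u=np.array([np.cos(y),np.sin(y),0]);B=P-[0,0,.1229]+u*.0015
print("tip",proj(s,B+u*.015+[0,0,.0695]),"pin?",[proj(s,[.4415,-.336,z]) for z in(.193,.196)])
```

```text
cols 308-335
163 111 113 116 152 168 153 141 138 138 138 138 138 134 132 107 100 102 103 104 104 105 108 110 105  97  92  91  91
164 124 140 142 196 219 203 193 194 196 196 197 197 197 197 144 104 102 144 168 170 167 170 170 145 150 154 152 153
165 154 176 180 197 207 209 212 214 215 216 217 217 218 217 181 144 145 182 206 210 209 207 199 150 171 184 184 185
166 169 173 183 200 207 208 210 211 214 215 215 215 214 206 202 191 199 210 212 212 210 210 197 154 172 184 185 186
167 156 156 183 206 211 210 211 213 213 213 214 213 213 186 155 158 167 187 194 189 183 180 158 117 142 155 168 171
168 144 136 187 213 214 214 215 215 215 215 201 192 191 168 114  89  97 113 118  99  71  53  57  63  67  73 115 125
169 151 132 189 218 218 217 217 217 217 202 151 114 113  97  71  55  48  43  41  40  41  35  38  46  57  66  69  72
170 152 143 194 218 218 219 218 218 210 156  73  56  90  94  69  46  41  41  41  42  44  41  43  47  49  57  62  60
171 146 143 190 209 211 211 212 213 176  93  42  78 132 146 115  77  53  48  48  45  49  48  52  60  55  47  42  41
172 119 119 167 182 182 181 182 185 132  55
[... 3209 characters left out ...]
 139 146
179 117 107  99  99  99 106  81  53  45  34  19  19  18  30  61  96 122 127 128 128 129 129 129 115  79 118 129 134
180 114 118 111 112 115 126  93  38  18  19  18  18  18  17  17  42 105 125 127 128 128 128 128 114  85 112 119 132
181  75  98 111 116 110  91  57  27  17  18  18  18  18  19  18  19  83 118 125 126 126 127 125 113  94 109 110 132
182  51  67  74  75  73  66  43  22  18  17  17  18  19  21  17  16  38  86 115 124 125 125 125 112 105 101  99 127
183  13  21  25  28  26  22  18  19  20  19  21  16  18  19  16  15  14  48 103 122 123 124 123 109 126 108  93 125
tip [319.35894852 169.85018284] pin? [array([322.77677925, 173.27522358]), array([322.79945297, 172.34810495])]
```

Call:
arm_command:
  steps: [0, 0, -1.0, 0, 0, 0, 0, 0, -1.0, 0, 0, 0, 0, 0, -0.4, 0, 0, 0, 0, 0, 0, 0, 0, 0]

```text
time_s: 12.85
tool_pos: [0.4436, -0.3333, 0.2595]
eef_rot: [-1.57, -0.002, -0.653]
ft_force: [-0.4, -0.0, -2.8]
opening: 0.014
```

Run:
```python
from h import *
to([.4424,-.3348,.260],-37.5)
s=cam("side");np.savez("pics/c10.npz",s=s["frame"])
g=s["frame"].mean(2).astype(int);[print(v,*["%3d"%x for x in g[v,306:336]]) for v in range(158,184)]
```

```text
from [ 0.4436 -0.3333  0.2595] [-90.   -0.1 -37.4] shift cm [-0.01 -0.05 -0.19] rv [-0.001  0.001  0.002]
158  76  76  77  78  78  78  78  78  78  78  91  95  99 112 108  97  90  83  78  85  90  91  91  84  77  78  78  76  84  75
159  76  74  75  76  77  76  77  77  77  78  76  93 104 109  99  88  82  79  75  79  89  92  83  80  77  76  77  77  64  48
160  69  68  68  69  71  71  71  70  71  72  71  88 105 103  90  80  76  77  78  84  91  94  87  82  78  77  77  77  77  71
161  63  61  59  54  57  57  58  58  57  58  69  90 101  98  81  69  70  90  90  88  94  96  86  77  72  72  71  71  70  71
162  86  85  80  77  76  75  76  75  71  69  76  91 101  95  82  68  76 107 108  93  96  98  87  69  62  62  56  56  53  56
163  97  97 100 102 105 138 153 138 127 124  98  91  97  94  90 109  97  90  84  86  96  99  86  95 100  94  87  83  82  80
164  91  94 112 127 128 179 202 186 177 179 130  95  98  95 108 163 130  91  85  86  96  98  88 140 155 131 136 138 138 138
165 118 124 140 159 163 180 190 192 194 196 140  94  99  94 122 182 148  91  78  84  95  99  93 168 183 134 155 168 167 168
16
[... 1529 characters left out ...]
 127 110 110 106 111  87  44  26  34  34  24  18  18  44  89 112  86 123 137 146
179 134 127 129 128 128 131 123  82  41  94 119 118 114 112 115  92  45  17  18  19  18  19  19  18  30  76  73 117 129 135
180 137 128 130 129 128 130 101  45  22  58  80  86  92  89  78  57  30  19  17  18  20  18  18  18  17  38  65 111 118 132
181 132 124 128 129 127 122  74  16  11  35  52  54  66  61  45  27  17  18  16  19  21  21  17  17  16  13  62 105 111 130
182 121 117 121 125 126 104  49  11  10   9  11  12  14  15  16  15  18  17  16  16  19  19  16  14  15  13  33  83  98 128
183 115 111 119 124 127  90  31   7   9  11   9  12  12  11  12  17  17  18  15  13  13  13  11  14  15  13  24  77  92 125
```

Call:
arm_command:
  steps: [0, 0, -0.2, 0, 0, 0, 0, 0.3, 0, 0, 0, 0, 0, 0.3, 0, 0, 0, 0, 0, 0.2, 0, 0, 0, 0, 0, 0, 0, 0, 0, 0]

```text
time_s: 13.52
tool_pos: [0.4432, -0.3342, 0.2511]
eef_rot: [-1.569, -0.003, -0.653]
ft_force: [0.6, 1.3, -0.1]
opening: 0.0139
```

Run:
```python
from h import *
to([.4424,-.3348,.26],-37.5); print(robot.sense()["ft_force"],robot.sense()["ft_torque"])
```

```text
from [ 0.4432 -0.3342  0.2511] [-89.9  -0.2 -37.4] shift cm [-0.03 -0.89 -0.1 ] rv [-0.002  0.002  0.003]
[ 0.64728242  1.27627837 -0.13136036] [ 0.28463667 -0.1784308  -0.01436301]
```

Call:
arm_command:
  steps: [0, 0.3, -0.1, 0, 0, 0, 0, 0.3, 0, 0, 0, 0, 0, 0.3, 0, 0, 0, 0]

```text
time_s: 13.9
tool_pos: [0.4435, -0.3346, 0.243]
eef_rot: [-1.568, -0.005, -0.652]
ft_force: [-0.4, 4.6, 7.7]
opening: 0.014
```

Run:
```python
from h import *
to([.4424,-.3348,.26],-37.5); print(robot.sense()["ft_force"],robot.sense()["ft_torque"])
s=cam("side")
cv2.imwrite("pics/c11.png",cv2.resize(s["frame"][148:198,295:355,::-1],(720,600),interpolation=cv2.INTER_CUBIC))
```

```text
from [ 0.4435 -0.3346  0.243 ] [-89.8  -0.3 -37.4] shift cm [-0.07 -1.7  -0.08] rv [-0.003  0.002  0.005]
[-0.37735983  4.6155931   7.73716205] [ 0.87487492 -0.12304322  0.03301222]
```

View pics/c11.png

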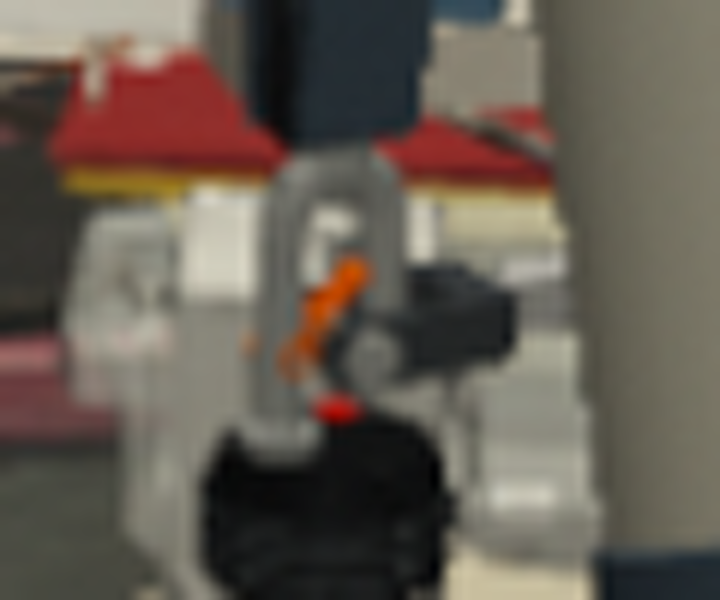

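Call:
arm_command:
  steps: [-0.15, 0.3, 0, -0.003, 0, 0.005, 0, 0.3, 0, 0, 0, 0, 0, 0.3, 0, 0, 0, 0, 0, 0.3, 0, 0, 0, 0]

```text
time_s: 14.45
tool_pos: [0.444, -0.3345, 0.2328]
eef_rot: [-1.57, -0.005, -0.652]
ft_force: [-1.6, 4.4, 8.3]
opening: 0.0137
```

```bash
cat > m.py <<'E'
from h import *
to([.4424,-.3348,.26],-37.5); st=robot.sense();f=st["ft_force"]
u=np.array([-.609,-.793,0]);v=np.array([.793,-.609,0]);print("u %.1f v %.1f z %.1f"%(f@u,f@v,f[2]+2.8),st["ft_torque"].round(2))
E
python3 m.py
```

```text
from [ 0.444  -0.3345  0.2328] [-90.   -0.3 -37.4] shift cm [-0.1  -2.72 -0.12] rv [-0.001  0.002  0.005]
u -2.6 v -3.9 z 11.1 [ 0.97 -0.01  0.01]
```

Call:
arm_command:
  steps: [-0.3, 0.3, 0, 0, 0, 0.005, 0, 0.3, 0, 0, 0, 0, 0, 0.3, 0, 0, 0, 0, 0, 0.3, 0, 0, 0, 0]

```text
time_s: 14.95
tool_pos: [0.4434, -0.3332, 0.2227]
eef_rot: [-1.569, -0.006, -0.652]
ft_force: [-1.0, 2.9, 6.0]
opening: 0.0136
```

```bash
python3 m.py
```

```text
from [ 0.4434 -0.3332  0.2227] [-89.9  -0.3 -37.4] shift cm [ 0.03 -3.73 -0.18] rv [-0.002  0.002  0.006]
u -1.7 v -2.6 z 8.8 [0.84 0.11 0.01]
```

Call:
arm_command:
  steps: [-0.15, 0.3, -0.15, 0, 0, 0.005, 0, 0.3, 0, 0, 0, 0, 0, 0.3, 0, 0, 0, 0, 0, 0.3, 0, 0, 0, 0]

```text
time_s: 15.45
tool_pos: [0.4431, -0.3339, 0.2125]
eef_rot: [-1.568, -0.005, -0.652]
ft_force: [-0.3, 2.7, 8.0]
opening: 0.0138
```

```bash
python3 m.py
```

```text
from [ 0.4431 -0.3339  0.2125] [-89.8  -0.3 -37.4] shift cm [ 0.03 -4.75 -0.09] rv [-0.003  0.002  0.005]
u -2.0 v -1.9 z 10.8 [0.99 0.03 0.06]
```

Call:
arm_command:
  steps: [-0.1, 0.3, -0.1, 0, 0, 0.005, 0, 0.3, 0, 0, 0, 0, 0, 0.3, 0, 0, 0, 0]

```text
time_s: 15.82
tool_pos: [0.4436, -0.3344, 0.2054]
eef_rot: [-1.566, -0.005, -0.652]
ft_force: [2.3, 4.9, 10.8]
opening: 0.0136
```

Call:
arm_command:
  steps: [0, 0.3, 0, 0, 0, 0, 0, 0.3, 0, 0, 0, 0]

```text
time_s: 16.08
tool_pos: [0.4444, -0.3344, 0.2008]
eef_rot: [-1.565, -0.008, -0.652]
ft_force: [-0.6, 6.2, 13.3]
opening: 0.014
```

```bash
python3 m.py
```

```text
from [ 0.4444 -0.3344  0.2008] [-89.7  -0.4 -37.4] shift cm [-0.09 -5.92 -0.12] rv [-0.006  0.002  0.008]
u -4.6 v -4.3 z 16.1 [ 1.55  0.1  -0.08]
```

Call:
arm_command:
  steps: [-0.3, -0.2, 0, -0.006, 0, 0.008]

```text
time_s: 16.2
tool_pos: [0.443, -0.3328, 0.2034]
eef_rot: [-1.57, -0.002, -0.652]
ft_force: [9.0, 2.1, 8.6]
opening: 0.0138
```

```bash
python3 m.py;python3 - <<'E'
from h import *
s=cam("side");np.savez("pics/c12.npz",s=s["frame"])
o=s["frame"].astype(int);m=((o[...,0]>170)&(o[...,1]>50)&(o[...,1]<140)&(o[...,2]<60)).astype(np.uint8)
for v in range(155,200):print(v,''.join('o' if m[v,c] else ('#' if o[v,c].mean()<45 else ('R' if o[v,c,0]>150 and o[v,c,1]<60 else '.')) for c in range(300,345)))
g=o.mean(2).astype(int);[print(v,*["%3d"%x for x in g[v,308:336]]) for v in range(170,200)]
E
```

```text
from [ 0.443  -0.3328  0.2034] [-90.   -0.1 -37.4] shift cm [ 0.08 -5.66 -0.19] rv [-0.     0.002  0.002]
u -7.1 v 5.8 z 11.4 [ 0.5  -2.16 -0.05]
155 ................##############...............
156 ...............##############................
157 ...............##########..###...............
158 ...............#######.####.##...............
159 ...............###########.###...............
160 ................########.##.#................
161 ................########.#####...............
162 ................############.#...............
163 ................############.#...............
164 ................##########.###...............
165 ................#####..####.#................
166 ................#####..###.#.................
167 ................#####..#####.................
168 ................#####..#.#.##................
169 ................#####.#.#####................
170 .................############................
171 .................########....................
172 ..................##.........................
173 .............................................
174 
[... 4075 characters left out ...]
 117
194 101 116 122 121 120 106 114 103  93  98  94  79  71  62  62  56  40  59  70  89 110 125 112 160 182 177 163 137
195  90 113 129 134 115  73 108 121 108 106 106 122  92  46  34  23  19  18  19  27  60 131 142 168 182 183 183 170
196  86 100 125 134  90  42  90 120 117 113 119 128  92  37  18  19  16  18  18  17  17 108 143 172 183 182 183 182
197 106  89 112  98  44  20  57  89 102 105 107  89  54  27  18  19  18  19  19  18  18  18  69 156 182 183 183 181
198 129  96 108  74  18  11  34  59  68  70  69  57  36  22  17  18  18  18  21  18  18  15  31 149 182 182 182 182
199 131 105  94  49   7  10  11  10  14  15  16  17  17  19  19  18  20  16  17  18  15  15  14 147 182 182 181 181
```

Call:
arm_command:
  steps: [0.1, 0, -0.1, 0, 0, 0, 0, 0, 0, 0, 0, 0]

```text
time_s: 16.5
tool_pos: [0.4445, -0.3334, 0.2049]
eef_rot: [-1.569, -0.004, -0.652]
ft_force: [0.6, 6.7, 7.3]
opening: 0.0141
```

```bash
python3 m.py
```

```text
from [ 0.4445 -0.3334  0.2049] [-89.9  -0.2 -37.4] shift cm [-0.06 -5.51 -0.23] rv [-0.002  0.002  0.004]
u -5.7 v -3.6 z 10.1 [ 1.63 -0.26 -0.  ]
```

Call:
arm_command:
  steps: [-0.1, 0.2, -0.1, 0, 0, 0.004, 0, 0.2, -0.05, 0, 0, 0]

```text
time_s: 16.75
tool_pos: [0.444, -0.3337, 0.2021]
eef_rot: [-1.567, -0.002, -0.652]
ft_force: [1.2, 5.6, 11.2]
opening: 0.0139
```

```bash
python3 m.py
```

```text
from [ 0.444  -0.3337  0.2021] [-89.8  -0.1 -37.4] shift cm [-0.05 -5.79 -0.16] rv [-0.004  0.003  0.002]
u -5.2 v -2.5 z 14.0 [ 1.35 -0.55  0.02]
```

```bash
cat > d.py <<'E'
from h import *
def disc(f):
    T=np.load("pics/c3.npz")["s"][171:180,322:331]
    f=f.copy(); r=cv2.matchTemplate(f[150:230,300:350],T,cv2.TM_CCOEFF_NORMED); _,mx,_,(x,y)=cv2.minMaxLoc(r)
    c=r[y-1:y+2,x]; dy=(c[0]-c[2])/(2*(c[0]-2*c[1]+c[2])) ; c=r[y,x-1:x+2]; dx=(c[0]-c[2])/(2*(c[0]-2*c[1]+c[2]))
    return round(mx,2),300+x+dx-322,150+y+dy-171
def orange(f):
    h=cv2.cvtColor(f,cv2.COLOR_RGB2HSV)[150:215,305:335];m=((h[...,0]>3)&(h[...,0]<20)&(h[...,1]>170)&(h[...,2]>70))
    for v in np.where(m.any(1))[0]: print(150+v,''.join('o' if x else '.' for x in m[v]))
if __name__=="__main__":
    for n in("c8","c10","c12"):print(n,disc(np.load("pics/%s.npz"%n)["s"]))
    s=cam("side");print("now",disc(s["frame"]));orange(np.load("pics/c10.npz")["s"]);orange(s["frame"])
E
python3 d.py; python3 m.py
```

```text
c8 (1.0, np.float32(0.06826782), np.float32(0.035888672))
c10 (0.79, np.float32(-0.30517578), np.float32(26.097977))
c12 (0.9, np.float32(-0.18719482), np.float32(12.562378))
now (0.91, np.float32(-0.21154785), np.float32(12.646149))
161 ooo...........................
162 ooooooooooo..............oo...
165 ..................ooo.........
166 ..................ooo.........
167 .................ooo..........
168 ................ooo...........
169 ................oo............
170 ...............ooo............
171 ...............oo.............
172 ...............oo.............
161 ooo...........................
162 ooooooooo.................o...
181 ................o.............
182 ...............oooo...........
183 ...............ooo............
184 ...............oo.............
185 ...............o..............
186 ...............o..............
187 ..............ooo.............
188 ..............ooo.............
189 .............ooo..............
190 .............o................
from [ 0.444  -0.3336  0.202 ] [-89.8  -0.1 -37.3] shift cm [-0.04 -5.8  -0.17] rv [-0.004  0.003  0.002]
u -5.8 v 0.5 z 11.0 [ 1.26 -0.71  0.02]
```

Call:
arm_command:
  steps: [0, 0.2, -0.1, 0, 0, 0, 0, 0.2, -0.05, 0, 0, 0]

```text
time_s: 17.05
tool_pos: [0.4442, -0.3344, 0.1992]
eef_rot: [-1.565, -0.005, -0.652]
ft_force: [1.2, 7.7, 10.3]
opening: 0.0141
```

Call:
arm_command:
  steps: [0, 0.2, 0, 0, 0, 0]

```text
time_s: 17.18
tool_pos: [0.4446, -0.3341, 0.1977]
eef_rot: [-1.564, -0.005, -0.652]
ft_force: [0.6, 6.8, 11.0]
opening: 0.014
```

```bash
python3 m.py; python3 -c "
from d import *
s=cam('side');print(disc(s['frame']));orange(s['frame'])"
```

```text
from [ 0.4446 -0.3341  0.1977] [-89.6  -0.3 -37.4] shift cm [-0.1  -6.23 -0.14] rv [-0.006  0.003  0.005]
u -5.8 v -3.7 z 13.8 [ 1.57 -0.16 -0.05]
(0.92, np.float32(-0.25595093), np.float32(12.821747))
161 ooo...........................
162 ooooooooo.................o...
182 ...............oo.............
183 ...............oo.............
184 ...............oo.............
185 ...............o..............
186 ...............o..............
187 ..............oo..............
188 ..............oo..............
189 ..............oo..............
190 .............oo...............
```

Call:
arm_command:
  steps: [-0.15, 0.2, 0, -0.004, 0, 0.005]

```text
time_s: 17.35
tool_pos: [0.444, -0.3331, 0.1961]
eef_rot: [-1.567, -0.002, -0.652]
ft_force: [4.5, 5.1, 6.5]
opening: 0.0138
```

Call:
arm_command:
  steps: [0, 0.2, 0, -0.003, 0, 0]

```text
time_s: 17.48
tool_pos: [0.4447, -0.3329, 0.1946]
eef_rot: [-1.57, -0.003, -0.652]
ft_force: [3.8, 4.7, 4.9]
opening: 0.0138
```

Call:
arm_command:
  steps: [0, 0.2, 0, 0, 0, 0]

```text
time_s: 17.6
tool_pos: [0.4452, -0.3327, 0.1929]
eef_rot: [-1.569, -0.004, -0.652]
ft_force: [2.3, 6.7, 4.6]
opening: 0.0139
```

```bash
python3 m.py; python3 -c "
from d import *
s=cam('side');print(disc(s['frame']));orange(s['frame'])"
```

```text
from [ 0.4452 -0.3327  0.1929] [-89.9  -0.2 -37.4] shift cm [-0.07 -6.71 -0.33] rv [-0.002  0.003  0.004]
u -6.7 v -2.3 z 7.4 [ 1.3  -0.54 -0.04]
(0.93, np.float32(-0.17922974), np.float32(11.90184))
151 .............oo...............
161 ooo...........................
162 ooooooooo.................o...
184 ...............o..............
185 ...............o..............
186 ..............oo..............
187 ..............o...............
190 .............oo...............
191 .............oo...............
192 .............oo...............
```

Call:
arm_command:
  steps: [-0.1, 0.2, 0, 0, 0, 0.004]

```text
time_s: 17.77
tool_pos: [0.445, -0.3319, 0.1911]
eef_rot: [-1.568, -0.001, -0.652]
ft_force: [4.0, 4.9, 3.5]
opening: 0.0141
```

Call:
arm_command:
  steps: [0, 0.2, 0, 0, 0, 0, 0, 0.2, 0, 0, 0, 0]

```text
time_s: 18.02
tool_pos: [0.4452, -0.3317, 0.1869]
eef_rot: [-1.568, -0.001, -0.652]
ft_force: [-1.5, -1.3, -1.2]
opening: 0.0136
```

```bash
python3 m.py; python3 -c "
from d import *
s=cam('side');print(disc(s['frame']));orange(s['frame'])"
```

```text
from [ 0.4452 -0.3317  0.1869] [-89.8  -0.1 -37.3] shift cm [-0.03 -7.31 -0.4 ] rv [-0.003  0.003  0.001]
u 2.0 v -0.4 z 1.6 [-0.2   0.16  0.05]
(0.79, np.float32(0.18148804), np.float32(10.577087))
153 .............o................
161 ooo...........................
162 ooooooooo.................o...
188 ................oo............
189 ...............ooo............
190 ..............ooo.............
191 ..............oo..............
192 ..............oo..............
193 .............ooo..............
194 ............ooo...............
195 ............o.................
```

Call:
arm_command:
  steps: [0, 0.2, -0.15, 0, 0, 0, 0, 0.2, -0.1, 0, 0, 0]

```text
time_s: 18.32
tool_pos: [0.4438, -0.3339, 0.1826]
eef_rot: [-1.567, -0.001, -0.652]
ft_force: [2.8, 4.3, 3.2]
opening: 0.0138
```

Call:
arm_command:
  steps: [0, 0.15, 0, 0, 0, 0]

```text
time_s: 18.45
tool_pos: [0.4439, -0.3339, 0.1813]
eef_rot: [-1.567, -0.002, -0.652]
ft_force: [-0.0, 1.5, 4.5]
opening: 0.0141
```

```bash
python3 m.py; python3 -c "
from d import *
s=cam('side');print(disc(s['frame']));orange(s['frame'])"
```

```text
from [ 0.4439 -0.3339  0.1813] [-89.8  -0.1 -37.4] shift cm [-0.06 -7.88 -0.13] rv [-0.004  0.002  0.002]
u -1.2 v -0.9 z 7.3 [ 0.5  -0.18  0.01]
(0.75, np.float32(0.08972168), np.float32(11.5456085))
152 .............o................
161 ooo...........................
162 ooooooooo.....................
189 .................oo...........
190 ................ooo...........
191 ...............ooo............
192 ...............oo.............
193 ...............oo.............
194 ..............ooo.............
195 ..............oo..............
196 ..............o...............
```

Call:
arm_command:
  steps: [0, 0, 0, 0, 0, 0, 0, 0, 0, 0, 0, 0, 0, 0, 0, 0, 0, 0]

```text
time_s: 18.88
tool_pos: [0.4439, -0.334, 0.1814]
eef_rot: [-1.567, -0.002, -0.652]
ft_force: [0.7, 2.8, 3.9]
opening: 0.0137
```

Call:
arm_command:
  steps: [0, -0.3, 0, 0, 0, 0, 0, -0.3, 0, 0, 0, 0, 0, -0.3, 0, 0, 0, 0]

```text
time_s: 19.25
tool_pos: [0.4434, -0.3339, 0.1903]
eef_rot: [-1.568, -0.001, -0.652]
ft_force: [-0.0, 0.4, -2.7]
opening: 0.014
```

Call:
arm_command:
  steps: [0, -0.3, 0, 0, 0, 0]

```text
time_s: 19.38
tool_pos: [0.4432, -0.334, 0.1934]
eef_rot: [-1.568, -0.0, -0.652]
ft_force: [0.2, 0.7, -3.4]
opening: 0.014
```

```bash
python3 m.py; python3 -c "
from d import *
s=cam('side');print(disc(s['frame']));orange(s['frame'])"
```

```text
from [ 0.4432 -0.334   0.1934] [-89.8  -0.  -37.4] shift cm [-0.01 -6.66 -0.1 ] rv [-0.003  0.003  0.   ]
u -0.7 v -0.2 z -0.6 [-0.02 -0.09 -0.  ]
(0.87, np.float32(0.1439209), np.float32(10.306351))
150 .............o................
161 ooo...........................
162 oooooooooo....................
187 ................oo............
188 ...............ooo............
189 ...............oo.............
190 ...............oo.............
191 ..............ooo.............
192 ..............oo..............
```

Call:
arm_command:
  steps: [0, -0.2, 0, 0, 0, 0]

```text
time_s: 19.55
tool_pos: [0.4433, -0.334, 0.1957]
eef_rot: [-1.568, -0.0, -0.652]
ft_force: [-0.0, 0.4, -4.1]
opening: 0.0142
```

Call:
arm_command:
  steps: [0, -0.2, 0, 0, 0, 0]

```text
time_s: 19.68
tool_pos: [0.4433, -0.334, 0.1979]
eef_rot: [-1.568, -0.0, -0.652]
ft_force: [-0.0, 0.3, -3.6]
opening: 0.0139
```

Call:
arm_command:
  steps: [0, -0.15, 0, 0, 0, 0]

```text
time_s: 19.8
tool_pos: [0.4432, -0.3341, 0.1995]
eef_rot: [-1.568, -0.0, -0.652]
ft_force: [-1.2, -0.5, -3.2]
opening: 0.014
```

```bash
python3 m.py; python3 -c "
from d import *
s=cam('side');print(disc(s['frame']));orange(s['frame'])"
```

```text
from [ 0.4432 -0.3341  0.1995] [-89.8  -0.  -37.4] shift cm [-0.02 -6.05 -0.09] rv [-0.003  0.002  0.   ]
u 1.1 v -0.7 z -0.4 [-0.01 -0.04  0.  ]
(0.94, np.float32(0.07092285), np.float32(10.210556))
161 ooo...........................
162 oooooooooo....................
186 ...............oo.............
187 ...............oo.............
188 ...............oo.............
189 ..............ooo.............
190 ..............oo..............
191 .............o................
```

Call:
arm_command:
  steps: [0, -0.15, 0, 0, 0, 0]

```text
time_s: 19.98
tool_pos: [0.4432, -0.3341, 0.2011]
eef_rot: [-1.568, -0.001, -0.652]
ft_force: [-1.0, -0.2, -3.7]
opening: 0.0138
```

Call:
arm_command:
  steps: [0, -0.15, 0, 0, 0, 0]

```text
time_s: 20.1
tool_pos: [0.4432, -0.334, 0.2026]
eef_rot: [-1.568, -0.0, -0.652]
ft_force: [-0.4, -0.8, -5.4]
opening: 0.0138
```

```bash
python3 m.py; python3 -c "
from d import *
s=cam('side');print(disc(s['frame']));orange(s['frame']);np.savez('pics/c13.npz',s=s['frame'])
cv2.imwrite('pics/c13.png',cv2.resize(s['frame'][158:208,295:355,::-1],(720,600),interpolation=cv2.INTER_CUBIC))"
```

```text
from [ 0.4432 -0.334   0.2026] [-89.9  -0.  -37.4] shift cm [-0.01 -5.74 -0.09] rv [-0.003  0.003  0.   ]
u 0.8 v 0.2 z -2.6 [-0.15 -0.05 -0.01]
(0.94, np.float32(-0.070251465), np.float32(9.947235))
161 ooo...........................
162 oooooooooo....................
185 ...............oo.............
186 ...............oo.............
187 ...............oo.............
188 ..............ooo.............
189 ..............oo..............
190 ..............o...............
```

Call:
arm_command:
  steps: [0, -0.12, 0, 0, 0, 0]

```text
time_s: 20.27
tool_pos: [0.4431, -0.334, 0.2038]
eef_rot: [-1.568, 0.0, -0.652]
ft_force: [0.5, -0.5, -6.7]
opening: 0.0138
```

Call:
arm_command:
  steps: [0, -0.05, 0, 0, 0, 0, 0, -0.05, 0, 0, 0, 0]

```text
time_s: 20.52
tool_pos: [0.4429, -0.334, 0.2047]
eef_rot: [-1.568, 0.0, -0.652]
ft_force: [0.4, -1.6, -8.6]
opening: 0.0138
```

```bash
python3 m.py; python3 -c "
from d import *
s=cam('side');print(disc(s['frame']));orange(s['frame'])
cv2.imwrite('pics/c13.png',cv2.resize(s['frame'][158:208,295:355,::-1],(720,600),interpolation=cv2.INTER_CUBIC))
P=robot.sense()['tool_pos'];B=P-[0,0,.1229]
y=np.radians(-127.4);u=np.array([np.cos(y),np.sin(y),0])
for n,p in(('tip',B+u*.0165+[0,0,.0695]),('shank base',B-u*.0135+[0,0,.042]),('apex',B+u*.0015+[0,0,.1195]),('headc',B+u*.0015+[0,0,.02])):print(n,proj(s,p))
g=s['frame'].mean(2).astype(int);[print(v,*['%3d'%x for x in g[v,308:334]]) for v in range(168,206)]
"
```

```text
from [ 0.4429 -0.334   0.2047] [-89.9   0.  -37.4] shift cm [ 0.   -5.53 -0.08] rv [-0.002  0.003 -0.   ]
u 1.0 v 1.3 z -5.8 [-0.31 -0.03 -0.02]
(0.92, np.float32(0.15490723), np.float32(9.365585))
161 ooo...........................
162 oooooooooo....................
184 ...............oo.............
185 ...............oo.............
186 ...............oo.............
187 ...............oo.............
188 ..............ooo.............
189 .............ooo..............
tip [326.34943072 185.28896737]
shank base [317.86300535 195.17339327]
apex [322.58914641 170.7608909 ]
headc [321.8412225 200.8759743]
168 129 122 169 195 197 196 197 124  27  13  13  24  41  44  43  44  44  44  44  44  43  46 162 146 133 136
169 136 118 173 200 200 199 200 132  36  13  14  24  43  46  44  44  43  44  45  44  43  54 162 142 131 139
170 137 130 176 200 200 201 201 157  86  34  12  25  42  45  42  42  41  42  42  42  51  94 168 135 130 141
171 132 128 172 193 194 193 195 181 153  86  20  28  40  42  41  47  46  61 105 120 126 157 183 138 132 141
172 107 107 151 166 165 164 165 170 168 124  64  62  6
[... 2917 characters left out ...]
  18  20  17  17  20  18  15  12  14  13 110 168 181
200 136 106  84  40  14  10  10  10  12  12  12  13  15  17  16  13  14  14  14  14  13  13  13  25 146 181
201 141 109  82  40  21  14  11  10  11  11  13  14  15  19  18  15  14  13  13  14  13  12  21  26 146 181
202 162 149 101  34  24  18  24  23  12  11  15  15  17  20  18  16  14  13  14  12  21  21  24  33 147 180
203 181 183 126  37  21  20  27  27  25  22  26  24  24  25  24  23  19  19  24  26  28  23  19  38 148 180
204 183 183 126  36  21  19  20  27  31  27  27  27  25  26  25  24  22  21  28  32  31  21  24  39 147 179
205 182 183 132  49  23  20  27  30  26  21  23  25  29  32  29  29  29  23  20  23  30  25  24  33 145 180
```

Call:
arm_command:
  steps: [0, 0.4, 0, 0, 0, 0, 0, 0.4, 0, 0, 0, 0, 0, 0.4, 0, 0, 0, 0, 0, 0.3, 0, 0, 0, 0, 0, 0.2, 0, 0, 0, 0]

```text
time_s: 21.2
tool_pos: [0.4433, -0.334, 0.1869]
eef_rot: [-1.568, -0.0, -0.652]
ft_force: [0.1, -0.1, -1.6]
opening: 0.0136
```

```bash
python3 m.py
```

```text
from [ 0.4433 -0.334   0.1869] [-89.8  -0.  -37.4] shift cm [-0.02 -7.31 -0.1 ] rv [-0.003  0.003  0.   ]
u 0.0 v 0.1 z 1.2 [-0.01 -0.08 -0.05]
```

Call:
arm_command:
  steps: [0, 0.2, 0, 0, 0, 0, 0, 0, 0, 0, 0, 0]

```text
time_s: 21.45
tool_pos: [0.4434, -0.3341, 0.1849]
eef_rot: [-1.568, -0.001, -0.652]
ft_force: [-0.5, 0.7, 0.8]
opening: 0.0141
```

```bash
python3 m.py; python3 -c "
from d import *
s=cam('side');print(disc(s['frame']));orange(s['frame'])"
```

```text
from [ 0.4434 -0.3341  0.1849] [-89.8  -0.  -37.4] shift cm [-0.03 -7.51 -0.1 ] rv [-0.003  0.003  0.001]
u -0.3 v -0.8 z 3.6 [ 0.1   0.05 -0.05]
(0.77, np.float32(0.018920898), np.float32(10.889069))
153 .............o................
161 ooo...........................
162 ooooooooo.....................
188 .................o............
189 ................ooo...........
190 ...............oooo...........
191 ...............oo.............
192 ...............oo.............
193 ..............ooo.............
194 ..............oo..............
```

Call:
arm_command:
  steps: [0, 0, 0, 0, 0, 0, 0, 0, 0, 0, 0, 0, 0, 0, 0, 0, 0, 0, 0, 0, 0, 0, 0, 0]
  grip: 0.5

```text
time_s: 22.0
tool_pos: [0.4438, -0.3345, 0.1855]
eef_rot: [-1.568, -0.002, -0.652]
ft_force: [-0.8, -0.2, 0.8]
opening: 0.0453
```

Call:
arm_command:
  steps: [0, -0.5, 0, 0, 0, 0, 0, -1.0, 0, 0, 0, 0, 0, -1.5, 0, 0, 0, 0, 0, -2, 0, 0, 0, 0, 0, -3, 0, 0, 0, 0, 0, -4, 0, 0, 0, 0, 0, 0, 0, 0, 0, 0, 0, 0, 0, 0, 0, 0, 0, 0, 0, 0, 0, 0]

```text
time_s: 23.12
tool_pos: [0.4432, -0.3344, 0.3149]
eef_rot: [-1.569, -0.005, -0.652]
ft_force: [0.6, -0.6, 0.6]
opening: 0.0457
```

Run:
```python
from d import *
s=cam('side');print(disc(s['frame']));orange(s['frame'])
a=cv2.resize(s['frame'][145:215,295:341,::-1],(394,600),interpolation=cv2.INTER_CUBIC);b=cv2.resize(s['frame'][:,150:420,::-1],(386,600))
cv2.imwrite('pics/c14.png',np.hstack([a,b]));print(robot.sense()["ft_force"])
```

```text
(0.79, np.float32(0.0663147), np.float32(10.950653))
161 ooo...........................
162 ooooooooooooooooo....oooooo...
189 ................ooo...........
190 ...............ooo............
191 ...............oo.............
192 ...............oo.............
193 ..............ooo.............
194 ..............oo..............
[-0.20361367  0.65970398  0.12408358]
```

View pics/c14.png

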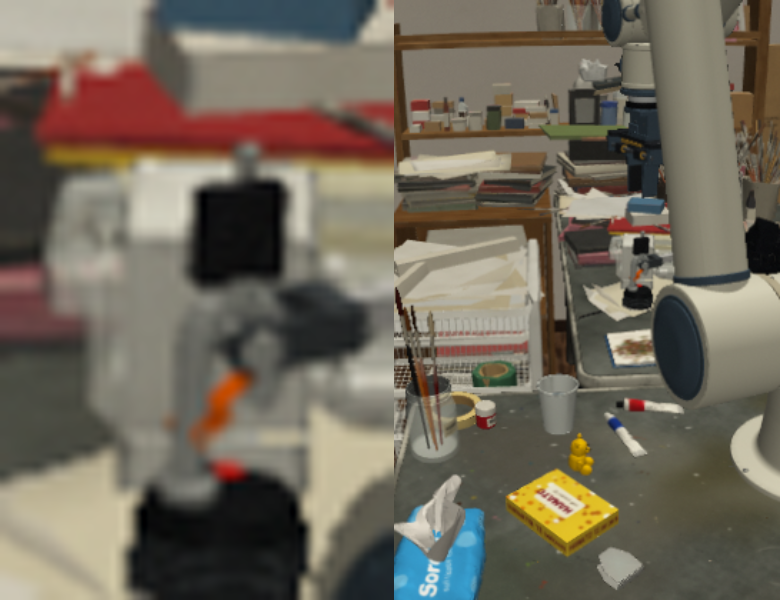

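Call:
arm_command:
  steps: [0, 0, 0, 0, 0, 0, 0, 0, 0, 0, 0, 0, 0, 0, 0, 0, 0, 0, 0, 0, 0, 0, 0, 0, 0, 0, 0, 0, 0, 0, 0, 0, 0, 0, 0, 0, 0, 0, 0, 0, 0, 0, 0, 0, 0, 0, 0, 0]

```text
time_s: 24.18
tool_pos: [0.4428, -0.334, 0.3133]
eef_rot: [-1.568, -0.002, -0.652]
ft_force: [0.6, -1.3, -0.6]
opening: 0.0456
```

Run:
```python
from d import *
fs=[cam('side')['frame'].astype(int) for _ in range(6)]
print([abs(f[160:215,305:335]-fs[0][160:215,305:335]).mean().round(2) for f in fs]);print(disc(fs[-1].astype(np.uint8)))
g=fs[-1].mean(2)
for r in(172,175,202,205): print(r,305+np.where(g[r,305:335]<40)[0][[0,-1]])
robot.job_done()
```

```text
[np.float64(0.0), np.float64(0.63), np.float64(0.64), np.float64(0.63), np.float64(0.63), np.float64(0.63)]
(0.79, np.float32(0.057891846), np.float32(10.950165))
172 [318 327]
175 [318 327]
202 [312 328]
205 [311 329]
the job is handed in; nothing more can be done
```

The lamp is hanging on the boom's pin with the latch shut under it, and I handed the job in at about 24 s.

- **Pressing on:** I gripped the lamp by its block and brought the hook's mouth over the pin. I then pressed down until the carriage reached its stop and the latch snapped past the pin. The highest contact force I read was about 17 N, including the sideways part. That is close to the 18 N limit, and it was sampled only at the end of each move.
- **Tug:** The latch held an upward pull of about 2.6 to 5.8 N for roughly 0.4 s.
- **Letting go:** I lowered the lamp until the boom carried its weight, opened the gripper and backed off about 13 cm upward.

**Last checks:**
- The final side view shows the lamp upright, the latch shut below the fork and the pin in the bend.
- Six frames after a 1 s wait differed only by image noise, so the lamp is at rest.
- The wrist force was near zero.
- The cup and the pot show no visible shift. I compared these, and the part of the sketchbook in view, by eye only.

**One disagreement:** The pin's travel from bend to latch came out at about 16 mm from the camera and arm readings, where 13 mm was expected. A second, rougher estimate at the hardest pull gave about 19 mm. I put this down to measuring error. If it were real, it would still lie within the tug step's allowed 7 to 20 mm, though 19 mm is near the edge.

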